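# Roll the rinsed sleeves up the draining gutter past their catches

## Robot

A 6-joint arm with a two-finger parallel gripper is mounted at the origin on a cart in front of the work surface, level with it; the furniture and walls round the work are solid. World frame = base frame: x ahead of the robot, y to its left, z up, the work surface at z = 0. Lengths are in m, angles in degrees, forces in N, time in s.
With the tool pointing down it reaches from about 0.35 to 0.725 m from the base axis. Payload 6 kg.
Tool frame: the origin (TCP) lies midway between the tips of the shut fingers; the grasp point (between the pads) lies 19 mm behind it; z points along the fingers, y is the line along which they close (so a half turn about z gives the same grasp; the last joint's range is limited). The gripper opens to 85 mm and grips with 20 to 120 N. Pads are 22 mm wide; open, the fingers measure 114 mm over their backs; the gripper's body (76 mm by 85 mm) begins 54 mm behind the grasp point. The pads swing forward as they close: fully open they stand 13 mm farther back than shut.
Start: joints at [84.036, 2.303, 4.859, 0, -92.561, -19.12], TCP at [0.254, 0.543, 0.231] pointing down, gripper open.
Joint ranges: [-146.85, 146.85], [-73.84, 115.35], [-62.03, 85.46], [-188.31, 113.3], [-161.28, -10.13], [-171.36, 171.36]. Speed limits (degrees/s): [147.25, 147.25, 172.46, 180, 180, 180].

## Interface

Orientations are given as a 3x3 rotation matrix whose columns are the frame's x, y, z axes.
In Python, from workcell import monitor, cams, job_done gives the robot as it stands. The module is installed in compiled form; this text tells all that it offers.
- The arm moves only by the tool play_rows, never from a script. Its argument "plan" is a list of rows, each an object with "linear": the shift along the world's x, y, z each as a share of 250 mm, from -1 to 1, a list of three; "twist": the turn, a rotation vector about the world's x, y, z each as a share of 0.5 rad, from -1 to 1, a list of three; "claw": the closure, from -1 (fully open) to 1 (shut), so that 0 is half open. A call has exactly 8 rows; each row is the pose to reach, as a shift and turn from the pose commanded when the call began; what a row does not reach only later rows make up. A row lasts 1/10 s, in which the tool goes at most 50 mm and 8.59 degrees, less where a joint would pass 70% of its speed; a pose out of reach is approached as far as the arm can. A call with a number of a shift or a turn outside -1 to 1 is refused whole. A call with a gripper value outside its range is refused whole. The fingers move at their own pace and stop on an object; the grip force is fixed at half the most. Time passes only in rows, so rows that repeat a pose let the fingers close, or fill a call up. It gives the time, the measured TCP pose, the force, the opening and the grip force at its end, in the units of the state.
- monitor.observe(): the state, without advancing time (a new reading comes with each control period).
- cams.camera(name): name is "side" or "top" or "wrist"; returns a dict with "color" (420x560x3 uint8, red, green, blue), "fovy" (degrees; the focal length in pixels is half the picture's height over the tangent of half this angle, whatever the lens; pixels are square), "cx", "cy" (the principal point, pixels), "eye" and "orientation" of the camera in the world. Camera axes: x right, y down, z forward; pixel columns grow to the right and rows downward; lengths in m; the calibration is good to about 2 mm. A picture is of the moment at which its call begins. There is no depth.
- job_done(): hands the job in; it is judged then, once.
Trained networks look in the newest picture that a camera, given by its name, has taken for a name from the list of things; names that differ only in an ending like _2 or _b are one class to them, and where a whole thing is asked for, a point or a joint stands for the part that bears it (a point fixed in the world has none). Each returns a list of dicts, best first, with "conf" (0 to 1); they miss things now and then, are a little off and sometimes report something else, mostly with a low value. They report only what shows in the picture. A call takes as long as a camera call. They do not tell look-alikes from the thing itself.
- cams.silhouettes(query, camera): "region" (420x560 bool, what is visible of it).
- cams.spot_point(query, camera): "xyz" ([x, y, z] in m, in the coordinates of the camera as it stood for that picture, good to about 4 mm: a listed point, or the origin of a listed thing).
The state is a dict: "t": time; "joint_pos": joint angles; "joint_velocities": joint speeds; "joint_efforts": joint torques, N m; "tcp_pos": TCP position; "ee_rot": TCP orientation; "contact_force": force on the tool from outside, world axes, zero at the start; "moment": the same for the moment, N m; "finger_gap": opening from 0.0 (shut) to 1.0 (fully open); "grip_force": force on a finger pad.
Only numpy, scipy, OpenCV 4.12 (cv2) and the standard library are available. Lean on these libraries where they do the work, as an engineer would, in place of code of your own. Each camera call takes 0.05 s, during which the arm holds its last target. There are 200 camera calls.

## Task

Two rinsed brass pipe sleeves lie in the sloping draining gutter, one at the wet low end and one in the lower drying bay. With the fingertips, roll the higher sleeve on up past the top catch into the top bay, and roll the low one up past the low catch into the lower bay it leaves free, so that each stays up there against the sprung catch below it and cannot roll back. Push them gently without lifting them out of the gutter, and do not disturb the bottle, the tin and the brush standing round it.

Things in the scene. Friction and masses are not known exactly. Their poses are not given: they have to be found in the camera images.
- trough: Fixed aluminium trough rising 9 degrees. Origin on its floor, mid-width, at the low lip's inner face; x uphill along the floor, y across, z square to the floor. Floor 246 mm from the 15 mm high lip to the rubber-faced end stop (36 mm high), 104 mm wide inside; cheeks 30 mm high. Middle 46 mm of the floor is plain; catches stand in two slots beside it. A sleeve against the lip has its axis at x = 21 mm.
- bay_low (a point): Where the axis of a sleeve goes when pushed into the lower bay (146 mm up the trough, 22 mm off the floor). Let go, it rolls back about 12 mm and rests on the low catch, axis at 134 mm. The low catch springs up once the axis is past 136 mm; the sleeve meets the top catch at 159 mm.
- bay_top (a point): The same in the top bay (211 mm up the trough, 22 mm off the floor). Let go, it rolls back about 14 mm and rests on the top catch, axis at 197 mm. The top catch springs up once the axis is past 199 mm; the sleeve meets the end stop at 224 mm.
- sleeve_up: Brass pipe sleeve, an open tube with a short thread cut at one end, 44 mm outside diameter, 92 mm long, 0.15 to 0.31 kg, lying across the trough and rolling along it. Origin on its axis at mid-length (22 mm off the floor); y is the tube axis, x and z turn as it rolls. At the start it rests in the lower bay against the low catch.
- sleeve_low: Brass pipe sleeve, an open tube with a short thread cut at one end, 44 mm outside diameter, 92 mm long, 0.15 to 0.31 kg, lying across the trough and rolling along it. Origin on its axis at mid-length (22 mm off the floor); y is the tube axis, x and z turn as it rolls. At the start it lies at the low end against the lip.
- catch_low (a joint): Low catch: a pair of steel dogs (9 mm wide, 31 mm either side of the middle, tips 115 mm up the trough) on one shaft, leaning uphill. 0 = sprung up, tips 10 mm above the floor, blocks rolling back; about 0.55 rad = pressed flush by a sleeve rolling uphill over it (about 1.5 N at the tips). It springs up by itself.
- catch_top (a joint): Top catch: the same as the low catch, 63 mm further uphill.
- vial_0: Brown glass bottle with a cork and a paper label, 28 mm across, 70 mm tall, standing near the gutter; origin at the centre of its underside. A bystander.
- polish_tin: Round flat green polish tin, 72 mm across, 24 mm tall, near the gutter; origin at the centre of its underside. A bystander.
- flat_brush: Flat brush with a wooden handle, 42 x 194 x 12 mm, lying near the gutter, origin at the centre of its underside. A bystander.
There are look-alikes about, which are no part of the job. Leave any blue or red look-alike of the sleeve_low alone. Leave any purple or red look-alike of the sleeve_up alone.

How it is judged:
By the outcome, as a careful person would: the job done as asked, in the order asked, and still so for the second after the job is handed in, with the robot touching nothing.
It also fails if it takes over 54 s, if anything falls off the work surface, if the arm or the gripper's body presses on something with over 40 N, if the wrist force passes 120 N, or if a joint passes its speed limit or range.

## Working session

There is one attempt and no reset: what is moved stays moved. The work goes in short steps, Python scripts to look and compute and a tool call to move; the robot and the scene stay as the last step left them, time stands still between calls to the robot, and variables do not carry over. Pictures are saved under pics/ and viewed, at most 10 in all, crops included, and the job is handed in when it is done.

Besides the shell and the picture viewer there is one more tool, called after "Request:" as name([rows], argument=value, ...), one row to a line, values as JSON. play_rows: Moves the arm, as the interface text tells. Shift numbers are shares of 250 mm and turn numbers shares of 0.5 rad, none past 1 either way. Its arguments: {"type":"object","properties":{"plan":{"type":"array","items":{"type":"object","properties":{"linear":{"type":"array","items":{"type":"number"}},"twist":{"type":"array","items":{"type":"number"}},"claw":{"type":"number"}}}}},"required":["plan"]}

```bash
mkdir -p pics
cat > h.py <<'E'
import numpy as np, cv2
from workcell import monitor, cams, job_done
def w(c,p): return np.array(c["eye"])+np.array(c["orientation"])@np.array(p)
def px(c,P):
    q=np.array(c["orientation"]).T@(np.array(P)-np.array(c["eye"])); f=210/np.tan(np.radians(c["fovy"])/2)
    return np.round([c["cx"]+f*q[0]/q[2],c["cy"]+f*q[1]/q[2]])
E
python3 - <<'E'
from h import *
s=monitor.observe(); print(s["t"],s["tcp_pos"],np.round(s["ee_rot"],3),s["contact_force"])
ims=[]
for n in ["top","side"]:
    c=cams.camera(n); cv2.imwrite(f"pics/{n}0.png",c["color"][:,:,::-1]); print(n,np.round(c["eye"],3),np.round(c["orientation"],3).tolist(),c["fovy"])
    for q in ["trough","bay_low","bay_top","sleeve_up","sleeve_low","vial_0","polish_tin","flat_brush"]:
        for d in cams.spot_point(q,n): p=w(c,d["xyz"]); print(q,round(d["conf"],2),np.round(p,3),px(c,p))
E
```

```text
0.0 [0.25413513 0.54314528 0.23025761] [[ 0.906 -0.424 -0.001]
 [-0.424 -0.906 -0.002]
 [ 0.     0.002 -1.   ]] [-0.40379853 -0.95098563 -0.91659868]
top [ 0.253 -0.012  1.268] [[0.002, -0.978, 0.21], [-1.0, -0.002, 0.001], [-0.001, -0.21, -0.978]] 48.05011367341864
trough 0.89 [ 0.554 -0.109  0.048] [320. 195.]
bay_low 0.89 [0.52  0.018 0.096] [272. 204.]
bay_top 0.83 [0.49  0.085 0.1  ] [245. 215.]
sleeve_up 0.72 [0.553 0.237 0.022] [192. 198.]
sleeve_up 0.6 [0.52  0.007 0.092] [276. 204.]
sleeve_up 0.37 [ 0.628  0.128 -0.001] [234. 174.]
sleeve_low 0.9 [ 0.548 -0.095  0.072] [315. 195.]
sleeve_low 0.83 [ 0.464 -0.273  0.025] [381. 230.]
sleeve_low 0.63 [ 0.331 -0.201  0.023] [356. 280.]
vial_0 0.71 [ 0.67  -0.032  0.001] [291. 159.]
polish_tin 0.75 [0.628 0.13  0.003] [233. 173.]
flat_brush 0.82 [ 0.402 -0.026  0.004] [289. 254.]
side [ 0.579 -0.687  0.609] [[0.998, 0.026, -0.054], [0.058, -0.612, 0.789], [-0.012, -0.79, -0.613]] 54.04665614963464
trough 0.92 [ 0.552 -0.11   0.043] [293. 267.]
bay_low 0.97 [0.509 0.022 0.089] [275. 208.]
bay_top 0.77 [0.49  0.084 0.101] [269. 187.]
sleeve_up 0.91 [0.546 0.241 0.021] [296. 180.]
sleeve_up 0.79 [0.412 0.278 0.021] [248. 172.]
sleeve_up 0.61 [0.519 0.013 0.095] [279. 209.]
sleeve_low 0.67 [ 0.545 -0.098  0.067] [289. 254.]
sleeve_low 0.67 [ 0.332 -0.199  0.024] [171. 305.]
vial_0 0.76 [ 0.67  -0.026  0.004] [349. 255.]
polish_tin 0.91 [ 0.618  0.132 -0.003] [324. 213.]
flat_brush 0.79 [ 0.395 -0.028 -0.001] [223. 253.]
flat_brush 0.63 [0.491 0.084 0.103] [269. 186.]
```

View pics/top0.png

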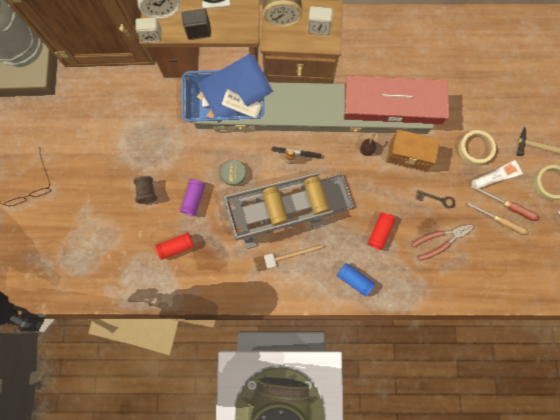

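View pics/side0.png

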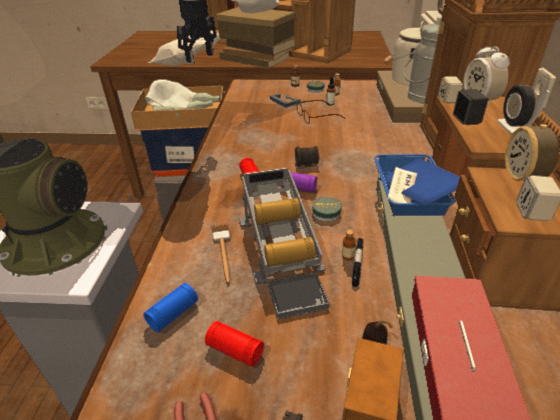

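Run:
```python
from h import *
a=cv2.imread("pics/top0.png")[140:290,160:400]; cv2.imwrite("pics/crop.png",cv2.resize(a,None,fx=3.3,fy=3.3,interpolation=cv2.INTER_CUBIC))
```

```text
(no output)
```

View pics/crop.png

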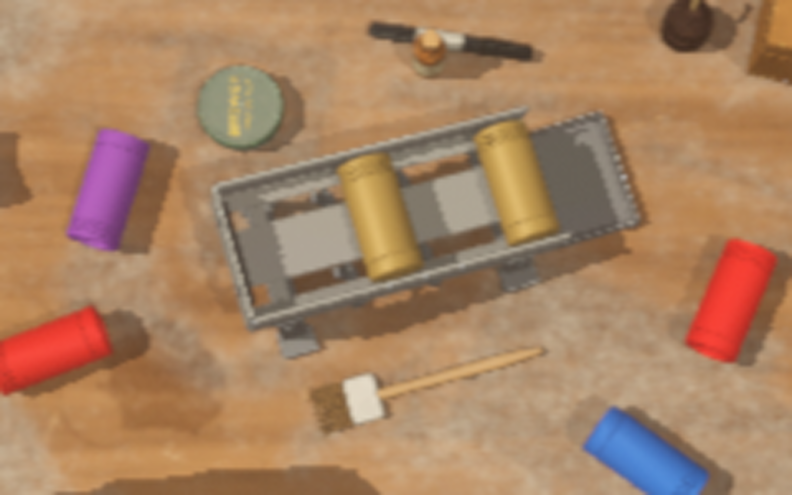

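The two brass sleeves are the ones in the gutter. In the top picture the low one is at about (315,195) and the upper one at about (275,205), with the low end and drip tray on the right. The look-alikes are red at (174,246) and (381,230), purple at (192,198) and blue at (356,280). All of them lie on the table outside the gutter, so I leave them alone. Next I fit the trough pose.

```bash
cat >> h.py <<'E'
from scipy.optimize import least_squares
S,C=np.sin(np.radians(9)),np.cos(np.radians(9))
def tr(o,yaw,p):
    u=np.array([np.cos(yaw)*C,np.sin(yaw)*C,S]); v=np.array([-np.sin(yaw),np.cos(yaw),0]); n=np.cross(u,v)
    return np.array(o)+np.stack([u,v,n],1)@np.array(p)
E
python3 - <<'E'
from h import *
M=[([0,0,0],[.554,-.109,.048]),([0,0,0],[.552,-.11,.043]),([.146,0,.022],[.52,.018,.096]),([.146,0,.022],[.509,.022,.089]),([.211,0,.022],[.49,.085,.1]),([.211,0,.022],[.49,.084,.101]),
([.134,0,.022],[.52,.007,.092]),([.134,0,.022],[.519,.013,.095]),([.021,0,.022],[.548,-.095,.072]),([.021,0,.022],[.545,-.098,.067])]
r=least_squares(lambda x:np.concatenate([tr(x[:3],x[3],a)-b for a,b in M]),[.55,-.11,.045,1.85])
x=r.x; print(np.round(x,4),np.degrees(x[3])); print(np.round(r.fun.reshape(-1,3)*1000,1))
for d in [.078,.134,.211]: print(d,tr(x[:3],x[3],[d,0,.012]))
R=np.array(monitor.observe()["ee_rot"]); print("turn about z deg", np.degrees(x[3]+np.pi/2-np.arctan2(R[1,1],R[0,1])))
img=cv2.imread("pics/top0.png"); img2=cv2.imread("pics/side0.png")
for n,i in [("top",img),("side",img2)]:
    c=cams.camera(n); k=4; f=[]
    for P in [[[0,-.052,.015],[0,.052,.015],[.246,.052,.03],[.246,-.052,.03]]]:
        f=np.array([px(c,tr(x[:3],x[3],p)) for p in P])
    i=cv2.resize(i[150:290,200:370],None,fx=k,fy=k,interpolation=cv2.INTER_CUBIC)
    cv2.polylines(i,[((f-[200,150])*k).astype(np.int32)],True,(0,0,255),1)
    if n=="top": a=i
cv2.imwrite("pics/fit.png",a)
E
```

```text
[ 0.5536 -0.1123  0.0469  1.8691] 107.08993568457092
[[-0.4 -3.3 -1.1]
 [ 1.6 -2.3  3.9]
 [-7.8  4.2 -4.5]
 [ 3.2  0.2  2.5]
 [ 3.4 -1.4  1.6]
 [ 3.4 -0.4  0.6]
 [-4.3  3.9 -2.4]
 [-3.3 -2.1 -5.4]
 [ 0.5 -0.8 -0.1]
 [ 3.5  2.2  4.9]]
0.078 [ 0.53152476 -0.04049812  0.07095194]
0.134 [0.51527052 0.01237017 0.07971227]
0.211 [0.49292093 0.08506407 0.09175773]
turn about z deg 312.1731391042315
```

View pics/fit.png

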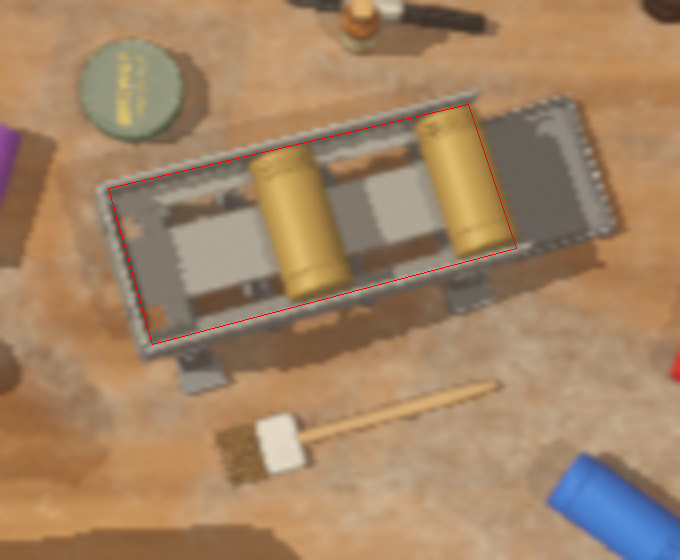

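Request:
play_rows([
  {"linear": [0.05, -0.12, 0], "twist": [0, 0, -0.1], "claw": 0.6},
  {"linear": [0.11, -0.26, 0], "twist": [0, 0, -0.2], "claw": 0.6},
  {"linear": [0.18, -0.4, 0], "twist": [0, 0, -0.3], "claw": 0.6},
  {"linear": [0.25, -0.55, 0], "twist": [0, 0, -0.4], "claw": 0.6},
  {"linear": [0.32, -0.7, 0], "twist": [0, 0, -0.5], "claw": 0.6},
  {"linear": [0.39, -0.84, 0], "twist": [0, 0, -0.6], "claw": 0.6},
  {"linear": [0.44, -0.94, 0], "twist": [0, 0, -0.7], "claw": 0.6},
  {"linear": [0.46, -1, 0], "twist": [0, 0, -0.8], "claw": 0.6},
])

```text
t: 1.8
tcp_pos: [0.3701, 0.2917, 0.2317]
ee_rot: [[0.666, -0.746, 0.001], [-0.746, -0.666, 0.001], [-0.0, -0.001, -1.0]]
contact_force: [0.4, -0.4, -0.0]
finger_gap: 0.2
grip_force: 0.0
```

Request:
play_rows([
  {"linear": [0.05, -0.12, 0], "twist": [0, 0, -0.1], "claw": 0.6},
  {"linear": [0.11, -0.26, 0], "twist": [0, 0, -0.2], "claw": 0.6},
  {"linear": [0.18, -0.4, 0], "twist": [0, 0, -0.3], "claw": 0.6},
  {"linear": [0.25, -0.55, 0], "twist": [0, 0, -0.4], "claw": 0.6},
  {"linear": [0.32, -0.7, 0], "twist": [0, 0, -0.5], "claw": 0.6},
  {"linear": [0.39, -0.84, 0], "twist": [0, 0, -0.6], "claw": 0.6},
  {"linear": [0.44, -0.94, 0], "twist": [0, 0, -0.7], "claw": 0.6},
  {"linear": [0.46, -1, 0], "twist": [0, 0, -0.8], "claw": 0.6},
])

```text
t: 2.6
tcp_pos: [0.485, 0.0418, 0.231]
ee_rot: [[0.323, -0.947, -0.0], [-0.947, -0.323, -0.0], [0.0, 0.001, -1.0]]
contact_force: [0.5, 0.2, -0.2]
finger_gap: 0.199
grip_force: 0.0
```

Request:
play_rows([
  {"linear": [0.03, -0.05, 0], "twist": [0, 0, -0.066], "claw": 0.6},
  {"linear": [0.08, -0.14, 0], "twist": [0, 0, -0.066], "claw": 0.6},
  {"linear": [0.13, -0.23, 0], "twist": [0, 0, -0.066], "claw": 0.6},
  {"linear": [0.17, -0.3, 0], "twist": [0, 0, -0.066], "claw": 0.6},
  {"linear": [0.186, -0.33, 0], "twist": [0, 0, -0.066], "claw": 0.6},
  {"linear": [0.186, -0.33, 0], "twist": [0, 0, -0.066], "claw": 0.6},
  {"linear": [0.186, -0.33, 0], "twist": [0, 0, -0.066], "claw": 0.6},
  {"linear": [0.186, -0.33, 0], "twist": [0, 0, -0.066], "claw": 0.6},
])

```text
t: 3.4
tcp_pos: [0.5307, -0.0383, 0.2314]
ee_rot: [[0.296, -0.955, 0.0], [-0.955, -0.296, 0.0], [-0.0, -0.0, -1.0]]
contact_force: [0.2, -0.3, 0.9]
finger_gap: 0.203
grip_force: 0.0
```

```bash
cat > look.py <<'E'
from h import *
import sys
x=[.5536,-.1123,.0469,1.8691]
s=monitor.observe(); T=np.array(s["tcp_pos"]); 
u,v,n=[tr([0,0,0],x[3],e) for e in np.eye(3)]
d=T-x[:3]; print("t",s["t"],"tcp in trough",np.round([d@u,d@v,d@n],4),s["contact_force"])
for cam in sys.argv[2:]:
    c=cams.camera(cam); i=c["color"][:,:,::-1].copy(); cv2.imwrite(f"pics/{cam}{sys.argv[1]}.png",i)
    for q in ["trough","sleeve_up","sleeve_low","bay_low","bay_top"]:
        for r in cams.spot_point(q,cam):
            p=w(c,r["xyz"]); e=p-x[:3]; print(cam,q,round(r["conf"],2),np.round([e@u,e@v,e@n],4),px(c,p))
    for a,b in [((.0,-.052,.015),(0,.052,.015)),((0,.052,.03),(.246,.052,.03)),((0,-.052,.03),(.246,-.052,.03)),((.246,-.052,.036),(.246,.052,.036))]:
        cv2.line(i,*[tuple(int(k) for k in px(c,tr(x[:3],x[3],p))) for p in (a,b)],(0,0,255),1)
    cv2.imwrite(f"pics/{cam}{sys.argv[1]}o.png",i)
E
python3 look.py 1 wrist
```

```text
t 3.4 tcp in trough [0.1054 0.0002 0.1701] [ 0.18249029 -0.2543018   0.8573199 ]
wrist trough 0.71 [-0.0024 -0.0058  0.0029] [277.  92.]
wrist sleeve_up 0.66 [ 0.1392 -0.0018  0.0237] [281. 257.]
wrist sleeve_low 0.88 [-0.021   0.2354 -0.0211] [539.  76.]
wrist sleeve_low 0.81 [0.0206 0.0038 0.0215] [289. 117.]
wrist bay_low 0.92 [ 0.1528 -0.0006  0.0208] [283. 271.]
wrist bay_top 0.72 [ 0.2103 -0.0039  0.0238] [279. 334.]
wrist bay_top 0.27 [-0.0013 -0.0022  0.0003] [282.  93.]
```

View pics/wrist1o.png

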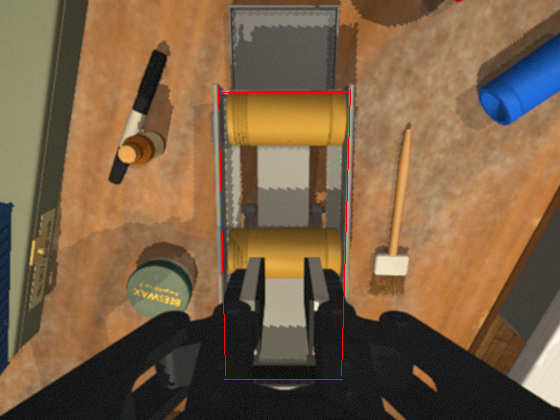

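Request:
play_rows([
  {"linear": [0, -0.01, -0.08], "twist": [0, 0, 0], "claw": 0.6},
  {"linear": [0, -0.01, -0.18], "twist": [0, 0, 0], "claw": 0.6},
  {"linear": [0, -0.01, -0.28], "twist": [0, 0, 0], "claw": 0.6},
  {"linear": [0, -0.01, -0.38], "twist": [0, 0, 0], "claw": 0.6},
  {"linear": [0, -0.01, -0.47], "twist": [0, 0, 0], "claw": 0.6},
  {"linear": [0, -0.01, -0.55], "twist": [0, 0, 0], "claw": 0.6},
  {"linear": [0, -0.01, -0.6], "twist": [0, 0, 0], "claw": 0.6},
  {"linear": [0, -0.01, -0.63], "twist": [0, 0, 0], "claw": 0.6},
])

```text
t: 4.5
tcp_pos: [0.5305, -0.0416, 0.0728]
ee_rot: [[0.296, -0.955, -0.001], [-0.955, -0.296, -0.0], [-0.0, 0.001, -1.0]]
contact_force: [0.8, 0.4, -0.2]
finger_gap: 0.201
grip_force: 0.0
```

```bash
python3 look.py 2 side
python3 - <<'E'
import cv2
i=cv2.imread("pics/side2.png")[140:330,200:380]; cv2.imwrite("pics/s2c.png",cv2.resize(i,None,fx=3,fy=3,interpolation=cv2.INTER_CUBIC))
E
```

```text
t 4.5 tcp in trough [0.0775 0.0013 0.014 ] [ 0.80578105  0.36618211 -0.1692286 ]
side trough 0.74 [ 0.0026  0.0019 -0.0031] [292. 267.]
side sleeve_up 0.81 [0.1372 0.0014 0.0247] [277. 209.]
side sleeve_up 0.56 [ 0.4021  0.0178 -0.0888] [249. 172.]
side sleeve_up 0.55 [ 0.3286 -0.0994 -0.0793] [297. 181.]
side sleeve_low 0.75 [0.017  0.0038 0.0203] [290. 254.]
side sleeve_low 0.75 [-0.0223  0.2345 -0.0171] [172. 305.]
side sleeve_low 0.62 [-0.1249  0.1316 -0.0081] [236. 341.]
side bay_low 0.77 [0.1465 0.0033 0.0197] [275. 208.]
side bay_low 0.44 [ 0.2061 -0.1363 -0.0819] [324. 212.]
side bay_top 0.79 [2.122e-01 1.000e-04 2.220e-02] [270. 187.]
```

View pics/s2c.png

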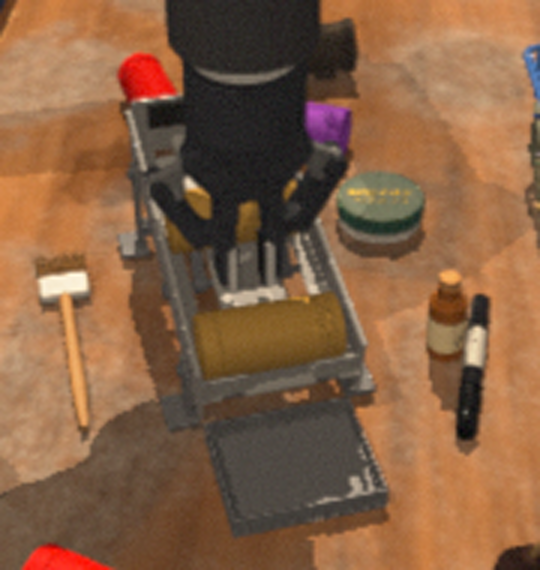

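Request:
play_rows([
  {"linear": [-0.005, 0.016, 0.0026], "twist": [0, 0, 0], "claw": 0.6},
  {"linear": [-0.01, 0.031, 0.0052], "twist": [0, 0, 0], "claw": 0.6},
  {"linear": [-0.0145, 0.047, 0.0078], "twist": [0, 0, 0], "claw": 0.6},
  {"linear": [-0.019, 0.063, 0.0104], "twist": [0, 0, 0], "claw": 0.6},
  {"linear": [-0.024, 0.078, 0.013], "twist": [0, 0, 0], "claw": 0.6},
  {"linear": [-0.029, 0.094, 0.0156], "twist": [0, 0, 0], "claw": 0.6},
  {"linear": [-0.034, 0.11, 0.0182], "twist": [0, 0, 0], "claw": 0.6},
  {"linear": [-0.0385, 0.125, 0.0207], "twist": [0, 0, 0], "claw": 0.6},
])

```text
t: 5.6
tcp_pos: [0.5216, -0.0104, 0.0797]
ee_rot: [[0.295, -0.955, 0.001], [-0.955, -0.295, -0.001], [0.001, -0.001, -1.0]]
contact_force: [1.4, -3.9, 2.7]
finger_gap: 0.203
grip_force: 1.7
```

Request:
play_rows([
  {"linear": [-0.005, 0.016, 0.0026], "twist": [0, 0, 0], "claw": 0.6},
  {"linear": [-0.01, 0.031, 0.0052], "twist": [0, 0, 0], "claw": 0.6},
  {"linear": [-0.0145, 0.047, 0.0078], "twist": [0, 0, 0], "claw": 0.6},
  {"linear": [-0.019, 0.063, 0.0104], "twist": [0, 0, 0], "claw": 0.6},
  {"linear": [-0.024, 0.078, 0.013], "twist": [0, 0, 0], "claw": 0.6},
  {"linear": [-0.029, 0.094, 0.0156], "twist": [0, 0, 0], "claw": 0.6},
  {"linear": [-0.034, 0.11, 0.0182], "twist": [0, 0, 0], "claw": 0.6},
  {"linear": [-0.0385, 0.125, 0.0207], "twist": [0, 0, 0], "claw": 0.6},
])

```text
t: 6.4
tcp_pos: [0.5122, 0.0203, 0.0853]
ee_rot: [[0.295, -0.955, 0.002], [-0.955, -0.295, -0.002], [0.002, -0.001, -1.0]]
contact_force: [2.6, -7.3, 5.2]
finger_gap: 0.198
grip_force: 3.7
```

```bash
python3 look.py 3 side top
```

```text
t 6.4 tcp in trough [0.1432 0.0006 0.0162] [ 2.63697637 -7.26046382  5.17808419]
side trough 0.68 [ 0.0012  0.0011 -0.0015] [293. 267.]
side sleeve_up 0.83 [ 0.1756 -0.0014  0.0256] [274. 196.]
side sleeve_up 0.58 [ 0.4035  0.0164 -0.0932] [250. 173.]
side sleeve_up 0.49 [ 0.3291 -0.1037 -0.0772] [299. 180.]
side sleeve_low 0.92 [-0.1244  0.1335 -0.0042] [235. 340.]
side sleeve_low 0.85 [0.017  0.0044 0.0184] [289. 255.]
side sleeve_low 0.82 [-0.0233  0.2347 -0.0176] [172. 305.]
side bay_low 0.95 [0.148  0.0011 0.0181] [276. 208.]
side bay_top 0.86 [ 0.2105 -0.      0.0218] [270. 187.]
top trough 0.83 [0.0012 0.0027 0.001 ] [321. 197.]
top sleeve_up 0.66 [ 0.1728 -0.0051  0.028 ] [260. 207.]
top sleeve_low 0.9 [-0.0213  0.2358 -0.02  ] [355. 279.]
top sleeve_low 0.72 [ 0.0212 -0.001   0.0269] [316. 194.]
top sleeve_low 0.63 [-0.1279  0.1364  0.0013] [382. 231.]
top bay_low 0.71 [ 0.141  -0.0015  0.0261] [272. 206.]
top bay_low 0.44 [0.2118 0.002  0.0204] [246. 214.]
top bay_top 0.96 [0.2118 0.0017 0.0215] [246. 214.]
```

Request:
play_rows([
  {"linear": [-0.006, 0.018, 0.003], "twist": [0, 0, 0], "claw": 0.6},
  {"linear": [-0.011, 0.036, 0.006], "twist": [0, 0, 0], "claw": 0.6},
  {"linear": [-0.017, 0.054, 0.009], "twist": [0, 0, 0], "claw": 0.6},
  {"linear": [-0.022, 0.072, 0.012], "twist": [0, 0, 0], "claw": 0.6},
  {"linear": [-0.028, 0.09, 0.015], "twist": [0, 0, 0], "claw": 0.6},
  {"linear": [-0.033, 0.108, 0.018], "twist": [0, 0, 0], "claw": 0.6},
  {"linear": [-0.038, 0.124, 0.0205], "twist": [0, 0, 0], "claw": 0.6},
  {"linear": [-0.042, 0.136, 0.0226], "twist": [0, 0, 0], "claw": 0.6},
])

```text
t: 7.8
tcp_pos: [0.5011, 0.0553, 0.0899]
ee_rot: [[0.296, -0.955, 0.0], [-0.955, -0.296, -0.0], [0.0, -0.0, -1.0]]
contact_force: [1.1, -2.0, 0.5]
finger_gap: 0.201
grip_force: 1.1
```

```bash
python3 look.py 4 side top | grep -E "tcp|sleeve_up|bay_top"
```

```text
t 7.8 tcp in trough [0.1802 0.0009 0.015 ] [ 1.09004366 -2.02490343  0.54303271]
side sleeve_up 0.66 [ 0.2121 -0.0008  0.0244] [270. 186.]
side sleeve_up 0.48 [ 0.4045  0.0179 -0.0912] [249. 172.]
side bay_top 0.56 [0.2145 0.0029 0.0232] [269. 186.]
top sleeve_up 0.61 [ 0.2089 -0.0025  0.0265] [246. 212.]
```

Request:
play_rows([
  {"linear": [0.003, -0.01, -0.0017], "twist": [0, 0, 0], "claw": 0.6},
  {"linear": [0.007, -0.022, -0.0036], "twist": [0, 0, 0], "claw": 0.6},
  {"linear": [0.011, -0.034, -0.0056], "twist": [0, 0, 0], "claw": 0.6},
  {"linear": [0.014, -0.046, -0.0076], "twist": [0, 0, 0], "claw": 0.6},
  {"linear": [0.018, -0.058, -0.0096], "twist": [0, 0, 0], "claw": 0.6},
  {"linear": [0.022, -0.07, -0.0116], "twist": [0, 0, 0], "claw": 0.6},
  {"linear": [0.028, -0.09, -0.015], "twist": [0, 0, 0], "claw": 0.6},
  {"linear": [0.037, -0.12, -0.02], "twist": [0, 0, 0], "claw": 0.6},
])

```text
t: 9.2
tcp_pos: [0.5105, 0.0246, 0.0848]
ee_rot: [[0.296, -0.955, 0.0], [-0.955, -0.296, 0.0], [-0.0, -0.0, -1.0]]
contact_force: [-1.0, -0.3, 0.6]
finger_gap: 0.2
grip_force: 0.0
```

```bash
python3 look.py 5 side top | grep -E "tcp|sleeve_up|bay_top"
```

```text
t 9.2 tcp in trough [0.1477 0.001  0.0149] [-0.95832221 -0.31571201  0.56353506]
side sleeve_up 0.82 [ 0.3264 -0.1022 -0.0805] [299. 182.]
side sleeve_up 0.59 [ 0.4035  0.0186 -0.0895] [249. 172.]
side sleeve_up 0.5 [ 0.1955 -0.0034  0.0241] [273. 191.]
side bay_top 0.78 [0.2109 0.0037 0.0225] [269. 187.]
top sleeve_up 0.94 [ 0.192  -0.0024  0.0242] [253. 210.]
top bay_top 0.94 [0.2092 0.0028 0.0191] [247. 215.]
```

Request:
play_rows([
  {"linear": [0, 0, 0.08], "twist": [0, 0, 0], "claw": 0.6},
  {"linear": [0, 0, 0.2], "twist": [0, 0, 0], "claw": 0.6},
  {"linear": [0, 0, 0.32], "twist": [0, 0, 0], "claw": 0.6},
  {"linear": [0.04, -0.13, 0.34], "twist": [0, 0, 0], "claw": 0.6},
  {"linear": [0.09, -0.29, 0.34], "twist": [0, 0, 0], "claw": 0.6},
  {"linear": [0.14, -0.45, 0.34], "twist": [0, 0, 0], "claw": 0.6},
  {"linear": [0.185, -0.59, 0.34], "twist": [0, 0, 0], "claw": 0.6},
  {"linear": [0.208, -0.665, 0.34], "twist": [0, 0, 0], "claw": 0.6},
])

```text
t: 10.6
tcp_pos: [0.5626, -0.1438, 0.1694]
ee_rot: [[0.294, -0.956, -0.001], [-0.956, -0.294, -0.0], [0.0, 0.001, -1.0]]
contact_force: [-0.1, -0.5, 0.1]
finger_gap: 0.196
grip_force: 0.0
```

```bash
python3 look.py 6 wrist side| grep -E "tcp|sleeve|trough"
```

```text
t 10.6 tcp in trough [-0.0132  0.0007  0.1261] [-0.10806257 -0.48398758  0.11727064]
wrist trough 0.71 [-0.0036 -0.0021  0.0021] [280. 235.]
wrist sleeve_low 0.76 [ 0.0202 -0.0013  0.0243] [281. 273.]
wrist sleeve_low 0.73 [-0.1272  0.1302 -0.0041] [454.  75.]
side trough 0.9 [-0.0028  0.0013 -0.0023] [293. 269.]
side sleeve_up 0.67 [ 0.1962 -0.001   0.0267] [272. 190.]
side sleeve_up 0.51 [ 0.4037  0.0173 -0.0901] [249. 172.]
side sleeve_low 0.97 [0.021  0.0031 0.0208] [289. 252.]
side sleeve_low 0.78 [-0.0209  0.237  -0.0198] [171. 305.]
side sleeve_low 0.67 [-0.1276  0.1322 -0.0049] [236. 342.]
```

View pics/wrist6o.png

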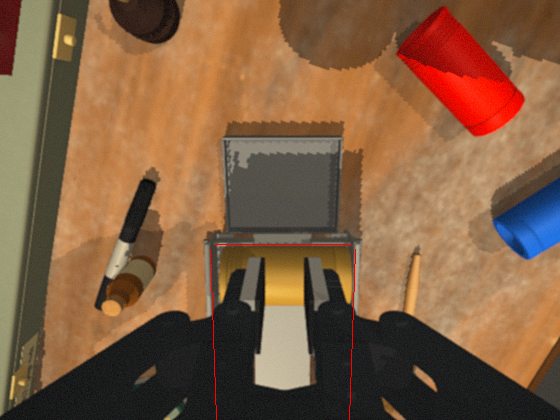

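Request:
play_rows([
  {"linear": [0, 0, -0.06], "twist": [0, 0, 0], "claw": 0.6},
  {"linear": [0, 0, -0.14], "twist": [0, 0, 0], "claw": 0.6},
  {"linear": [0, 0, -0.22], "twist": [0, 0, 0], "claw": 0.6},
  {"linear": [0, 0, -0.3], "twist": [0, 0, 0], "claw": 0.6},
  {"linear": [0, 0, -0.36], "twist": [0, 0, 0], "claw": 0.6},
  {"linear": [0, 0, -0.39], "twist": [0, 0, 0], "claw": 0.6},
  {"linear": [0, 0, -0.41], "twist": [0, 0, 0], "claw": 0.6},
  {"linear": [0, 0, -0.42], "twist": [0, 0, 0], "claw": 0.6},
])

```text
t: 12.0
tcp_pos: [0.5625, -0.1414, 0.0648]
ee_rot: [[0.296, -0.955, 0.0], [-0.955, -0.296, -0.0], [0.0, -0.0, -1.0]]
contact_force: [0.1, 0.3, 1.2]
finger_gap: 0.2
grip_force: 0.0
```

```bash
python3 look.py 7 side| grep -E "tcp"
python3 - <<'E'
import cv2
i=cv2.imread("pics/side7.png")[180:330,210:370]; cv2.imwrite("pics/s7c.png",cv2.resize(i,None,fx=4,fy=4,interpolation=cv2.INTER_CUBIC))
E
```

```text
t 12.0 tcp in trough [-0.0273  0.      0.0224] [0.1158021  0.33788606 1.17786574]
```

View pics/s7c.png

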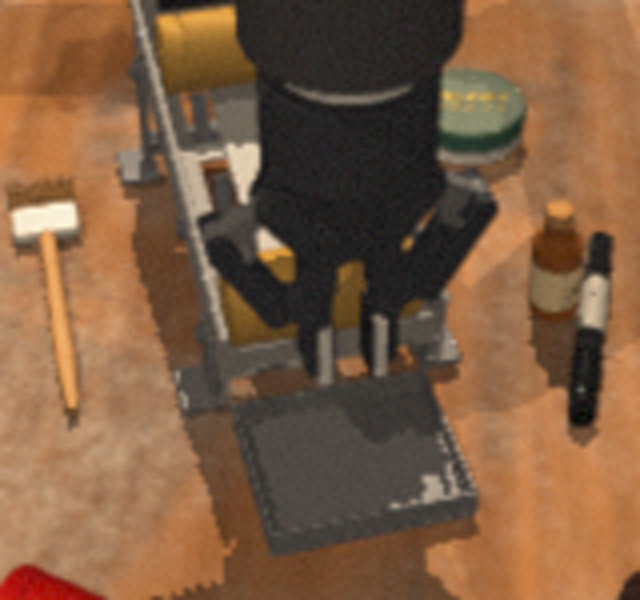

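Request:
play_rows([
  {"linear": [-0.0035, 0.011, -0.006], "twist": [0, 0, 0], "claw": 0.6},
  {"linear": [-0.007, 0.023, -0.004], "twist": [0, 0, 0], "claw": 0.6},
  {"linear": [-0.0105, 0.034, -0.002], "twist": [0, 0, 0], "claw": 0.6},
  {"linear": [-0.014, 0.045, 0], "twist": [0, 0, 0], "claw": 0.6},
  {"linear": [-0.0175, 0.057, 0.002], "twist": [0, 0, 0], "claw": 0.6},
  {"linear": [-0.021, 0.068, 0.004], "twist": [0, 0, 0], "claw": 0.6},
  {"linear": [-0.0245, 0.08, 0.0055], "twist": [0, 0, 0], "claw": 0.6},
  {"linear": [-0.028, 0.091, 0.007], "twist": [0, 0, 0], "claw": 0.6},
])

```text
t: 13.1
tcp_pos: [0.5557, -0.1187, 0.0672]
ee_rot: [[0.296, -0.955, 0.001], [-0.955, -0.296, -0.001], [0.001, -0.001, -1.0]]
contact_force: [0.8, -3.3, 2.2]
finger_gap: 0.204
grip_force: 1.5
```

```bash
python3 look.py 8 side top| grep -E "tcp|sleeve_low"
```

```text
t 13.1 tcp in trough [-0.0035 -0.0001  0.0211] [ 0.78683896 -3.32585699  2.19015697]
side sleeve_low 0.91 [0.0217 0.0025 0.0194] [290. 252.]
side sleeve_low 0.89 [-0.0227  0.2363 -0.0211] [171. 306.]
side sleeve_low 0.84 [-0.1251  0.1332 -0.0106] [236. 342.]
top sleeve_low 0.93 [-0.1287  0.1359  0.0006] [382. 231.]
top sleeve_low 0.87 [-0.0225  0.2384 -0.018 ] [356. 280.]
top sleeve_low 0.58 [ 0.0284 -0.0023  0.0254] [313. 195.]
```

Request:
play_rows([
  {"linear": [-0.005, 0.016, 0.0026], "twist": [0, 0, 0], "claw": 0.6},
  {"linear": [-0.01, 0.031, 0.0052], "twist": [0, 0, 0], "claw": 0.6},
  {"linear": [-0.0145, 0.047, 0.0078], "twist": [0, 0, 0], "claw": 0.6},
  {"linear": [-0.019, 0.063, 0.0104], "twist": [0, 0, 0], "claw": 0.6},
  {"linear": [-0.024, 0.078, 0.013], "twist": [0, 0, 0], "claw": 0.6},
  {"linear": [-0.029, 0.094, 0.0156], "twist": [0, 0, 0], "claw": 0.6},
  {"linear": [-0.034, 0.11, 0.0182], "twist": [0, 0, 0], "claw": 0.6},
  {"linear": [-0.0385, 0.125, 0.0207], "twist": [0, 0, 0], "claw": 0.6},
])

```text
t: 14.5
tcp_pos: [0.5458, -0.0872, 0.0721]
ee_rot: [[0.296, -0.955, 0.0], [-0.955, -0.296, -0.0], [0.001, -0.0, -1.0]]
contact_force: [1.4, -4.6, 4.2]
finger_gap: 0.199
grip_force: 2.6
```

Request:
play_rows([
  {"linear": [-0.005, 0.016, 0.001], "twist": [0, 0, 0], "claw": 0.6},
  {"linear": [-0.01, 0.031, 0.002], "twist": [0, 0, 0], "claw": 0.6},
  {"linear": [-0.0145, 0.047, 0.003], "twist": [0, 0, 0], "claw": 0.6},
  {"linear": [-0.019, 0.063, 0.004], "twist": [0, 0, 0], "claw": 0.6},
  {"linear": [-0.024, 0.078, 0.005], "twist": [0, 0, 0], "claw": 0.6},
  {"linear": [-0.029, 0.094, 0.006], "twist": [0, 0, 0], "claw": 0.6},
  {"linear": [-0.034, 0.11, 0.007], "twist": [0, 0, 0], "claw": 0.6},
  {"linear": [-0.0385, 0.125, 0.008], "twist": [0, 0, 0], "claw": 0.6},
])

```text
t: 15.3
tcp_pos: [0.536, -0.0559, 0.0738]
ee_rot: [[0.296, -0.955, -0.0], [-0.955, -0.296, -0.0], [0.0, 0.0, -1.0]]
contact_force: [2.2, -6.2, 4.2]
finger_gap: 0.201
grip_force: 3.2
```

```bash
python3 look.py 9 side top| grep -E "tcp|sleeve_"
```

```text
t 15.3 tcp in trough [0.0626 0.0003 0.0173] [ 2.18618742 -6.16432013  4.19819946]
side sleeve_up 0.76 [ 0.3291 -0.0988 -0.0771] [297. 180.]
side sleeve_up 0.51 [ 0.1997 -0.0011  0.0221] [272. 190.]
side sleeve_up 0.48 [ 0.4014  0.0169 -0.0913] [249. 173.]
side sleeve_low 0.67 [0.0926 0.004  0.0222] [281. 225.]
side sleeve_low 0.64 [-0.1208  0.1333 -0.0091] [235. 340.]
side sleeve_low 0.56 [-0.0192  0.238  -0.0164] [170. 303.]
top sleeve_up 0.91 [ 0.1905 -0.0004  0.0288] [254. 211.]
top sleeve_up 0.69 [ 0.3989  0.0144 -0.0911] [176. 246.]
top sleeve_low 0.87 [ 0.0986 -0.0004  0.0234] [288. 202.]
top sleeve_low 0.86 [-0.1265  0.1365 -0.0008] [381. 232.]
top sleeve_low 0.6 [-0.0214  0.2372 -0.0163] [355. 280.]
top sleeve_low 0.41 [0.0012 0.0035 0.0006] [321. 197.]
```

Next I push from TCP 63 mm to about 114 mm up the trough.

Request:
play_rows([
  {"linear": [-0.005, 0.016, 0.0026], "twist": [0, 0, 0], "claw": 0.6},
  {"linear": [-0.01, 0.031, 0.0052], "twist": [0, 0, 0], "claw": 0.6},
  {"linear": [-0.0145, 0.047, 0.0078], "twist": [0, 0, 0], "claw": 0.6},
  {"linear": [-0.019, 0.063, 0.0104], "twist": [0, 0, 0], "claw": 0.6},
  {"linear": [-0.024, 0.078, 0.013], "twist": [0, 0, 0], "claw": 0.6},
  {"linear": [-0.029, 0.094, 0.0156], "twist": [0, 0, 0], "claw": 0.6},
  {"linear": [-0.034, 0.11, 0.0182], "twist": [0, 0, 0], "claw": 0.6},
  {"linear": [-0.0385, 0.125, 0.0207], "twist": [0, 0, 0], "claw": 0.6},
])

```text
t: 16.7
tcp_pos: [0.5265, -0.0251, 0.0794]
ee_rot: [[0.295, -0.955, 0.0], [-0.955, -0.295, -0.001], [0.001, -0.0, -1.0]]
contact_force: [0.5, -2.4, 1.4]
finger_gap: 0.198
grip_force: 0.6
```

Request:
play_rows([
  {"linear": [-0.0035, 0.012, 0.002], "twist": [0, 0, 0], "claw": 0.6},
  {"linear": [-0.007, 0.023, 0.004], "twist": [0, 0, 0], "claw": 0.6},
  {"linear": [-0.0105, 0.034, 0.0058], "twist": [0, 0, 0], "claw": 0.6},
  {"linear": [-0.014, 0.046, 0.0076], "twist": [0, 0, 0], "claw": 0.6},
  {"linear": [-0.0175, 0.056, 0.0094], "twist": [0, 0, 0], "claw": 0.6},
  {"linear": [-0.02, 0.064, 0.0106], "twist": [0, 0, 0], "claw": 0.6},
  {"linear": [-0.021, 0.069, 0.0115], "twist": [0, 0, 0], "claw": 0.6},
  {"linear": [-0.021, 0.069, 0.0115], "twist": [0, 0, 0], "claw": 0.6},
])

```text
t: 17.5
tcp_pos: [0.5212, -0.0074, 0.0818]
ee_rot: [[0.296, -0.955, 0.0], [-0.955, -0.296, 0.0], [-0.0, -0.0, -1.0]]
contact_force: [1.1, -1.3, 1.5]
finger_gap: 0.202
grip_force: 0.9
```

```bash
python3 look.py 10 side top| grep -E "tcp|sleeve_|bay"
```

```text
t 17.5 tcp in trough [1.139e-01 1.000e-04 1.730e-02] [ 1.07641791 -1.30843681  1.52104463]
side sleeve_up 0.62 [ 0.1958 -0.0017  0.0255] [272. 190.]
side sleeve_up 0.58 [ 0.327  -0.0996 -0.076 ] [298. 181.]
side sleeve_up 0.47 [ 0.4016  0.0188 -0.09  ] [249. 173.]
side sleeve_low 0.78 [0.1434 0.0016 0.021 ] [276. 208.]
side sleeve_low 0.76 [-0.1235  0.1318 -0.0074] [236. 340.]
side sleeve_low 0.62 [-0.0216  0.2351 -0.0234] [172. 306.]
side bay_low 0.74 [0.1462 0.002  0.02  ] [276. 208.]
top sleeve_up 0.97 [ 0.1944 -0.0031  0.0263] [252. 210.]
top sleeve_up 0.56 [ 0.3997  0.0148 -0.0912] [176. 247.]
top sleeve_low 0.82 [-0.0226  0.2374 -0.0179] [356. 280.]
top sleeve_low 0.8 [0.1473 0.0006 0.0264] [270. 207.]
top sleeve_low 0.72 [-0.1284  0.1383 -0.0011] [382. 232.]
top bay_low 0.76 [ 0.1396 -0.0037  0.0261] [272. 205.]
top bay_top 0.69 [0.2105 0.0022 0.0209] [246. 214.]
```

Past the catch, at axis about 145 mm. I back off gently, then lift away.

Request:
play_rows([
  {"linear": [0.003, -0.01, -0.0017], "twist": [0, 0, 0], "claw": 0.6},
  {"linear": [0.007, -0.022, -0.0036], "twist": [0, 0, 0], "claw": 0.6},
  {"linear": [0.011, -0.034, -0.0056], "twist": [0, 0, 0], "claw": 0.6},
  {"linear": [0.014, -0.046, -0.0076], "twist": [0, 0, 0], "claw": 0.6},
  {"linear": [0.018, -0.058, -0.0096], "twist": [0, 0, 0], "claw": 0.6},
  {"linear": [0.022, -0.07, -0.0116], "twist": [0, 0, 0], "claw": 0.6},
  {"linear": [0.028, -0.09, -0.015], "twist": [0, 0, 0], "claw": 0.6},
  {"linear": [0.037, -0.12, -0.02], "twist": [0, 0, 0], "claw": 0.6},
])

```text
t: 18.9
tcp_pos: [0.5307, -0.0379, 0.0767]
ee_rot: [[0.296, -0.955, 0.0], [-0.955, -0.296, 0.0], [-0.0, -0.0, -1.0]]
contact_force: [0.6, 0.4, -0.5]
finger_gap: 0.199
grip_force: 0.0
```

Request:
play_rows([
  {"linear": [0.005, -0.016, 0], "twist": [0, 0, 0], "claw": 0.6},
  {"linear": [0.005, -0.016, 0.06], "twist": [0, 0, 0], "claw": 0.6},
  {"linear": [0.005, -0.016, 0.16], "twist": [0, 0, 0], "claw": 0.6},
  {"linear": [0.005, -0.016, 0.28], "twist": [0, 0, 0], "claw": 0.6},
  {"linear": [0.005, -0.02, 0.4], "twist": [0, 0, 0], "claw": 0.6},
  {"linear": [0.02, -0.15, 0.5], "twist": [0, 0, 0], "claw": 0.6},
  {"linear": [0.02, -0.3, 0.5], "twist": [0, 0, 0], "claw": 0.6},
  {"linear": [0.02, -0.4, 0.5], "twist": [0, 0, 0], "claw": 0.6},
])

```text
t: 19.7
tcp_pos: [0.5359, -0.1392, 0.2044]
ee_rot: [[0.295, -0.955, 0.003], [-0.955, -0.295, -0.0], [0.001, -0.003, -1.0]]
contact_force: [0.2, 0.4, -0.2]
finger_gap: 0.198
grip_force: 0.0
```

```bash
python3 look.py 11 side top| grep -E "tcp|sleeve_"
python3 - <<'E'
import cv2,numpy as np
i=cv2.imread("pics/top11.png")[140:280,190:370]; cv2.imwrite("pics/t11c.png",cv2.resize(i,None,fx=4,fy=4,interpolation=cv2.INTER_CUBIC))
E
```

```text
t 19.7 tcp in trough [0.0044 0.0248 0.1588] [ 0.18683173  0.35646171 -0.16937852]
side sleeve_up 0.74 [ 0.1993 -0.0032  0.0237] [273. 190.]
side sleeve_up 0.54 [ 0.3257 -0.0983 -0.0768] [297. 181.]
side sleeve_up 0.47 [0.1316 0.0034 0.02  ] [277. 213.]
side sleeve_up 0.37 [ 0.4027  0.0162 -0.0911] [250. 173.]
side sleeve_up 0.24 [ 0.1184  0.126  -0.0688] [223. 254.]
side sleeve_low 0.93 [-0.0194  0.2356 -0.0184] [171. 304.]
side sleeve_low 0.75 [-0.1248  0.1351 -0.0084] [234. 342.]
side sleeve_low 0.68 [0.1302 0.0042 0.0211] [276. 213.]
top sleeve_up 0.94 [ 0.3997  0.0163 -0.0915] [176. 247.]
top sleeve_up 0.82 [ 0.3264 -0.1014 -0.0757] [192. 198.]
top sleeve_low 0.67 [-0.1264  0.136  -0.0005] [381. 231.]
top sleeve_low 0.59 [ 0.1363 -0.0003  0.024 ] [274. 206.]
top sleeve_low 0.57 [-0.0193  0.2386 -0.0198] [354. 281.]
```

View pics/t11c.png

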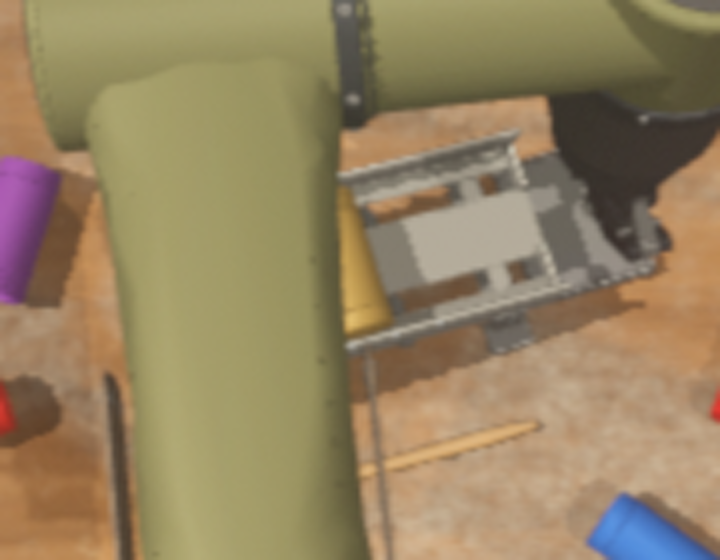

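The arm hides part of the top view, but the low sleeve shows at its lower-bay place, and the lip end is empty. I take one side crop as a last check.

Run:
```python
import cv2
i=cv2.imread("pics/side11.png")[150:330,190:400]; cv2.imwrite("pics/s11c.png",cv2.resize(i,None,fx=3.3,fy=3.3,interpolation=cv2.INTER_CUBIC))
```

```text
(no output)
```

View pics/s11c.png

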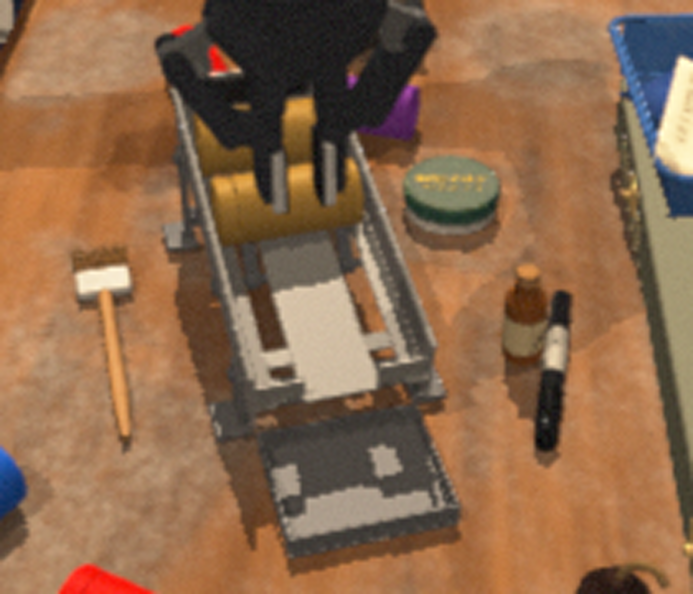

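Both sleeves rest in their bays, seen in the crop at about (290,200) and behind it at (260,130). The bottle, tin and brush stand where they were, and the gripper is clear of everything.

```bash
python3 -c "
from workcell import job_done
print(job_done())"
```

```text
the job is handed in; nothing more can be done
None
```

I handed the job in at about 20 s: the higher sleeve rests on the top catch at about 197 mm and the low one on the low catch at about 134 mm; the bottle, tin and brush were not disturbed.

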